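# Put the polished cover back on the sugar dispenser, by its edges

## Task

Clear the spoon off the drying cradle and leave it lying across the middle of the blue saucer, then put the polished cover back on the sugar dispenser: lift it out by its long edges, set it down on the pegs of the empty wooden rest, let go, take it again by its short ends and lay it squarely on the hopper's mouth between the two aluminium cheeks, centred and flat. Hold the cover by its edges only: the gripper must not touch its faces, nothing at all may touch the clear window, and it must be laid down gently, never dropped. Do not shove the saucer along or disturb the other things on the shelf.

Things in the scene. Friction and masses are not known exactly. Their poses are not given: they have to be found in the camera images.
- cover: Thin acrylic cover plate of the sugar dispenser, 64 (x) x 48 (y) x 6 (z) mm, about 35 g: a blue frosted margin round a clear window. Origin at the centre of its underside; x along its 64 mm length, z up. It starts on the four pegs of the cradle with its length along the cradle's x. Its long edges are the sides at y = +-24 mm, its short ends the sides at x = +-32 mm.
- cover_ends: The two short end edges of the cover (outer 3 mm at x = +-32 mm), fixed to the cover; same origin and axes as the cover.
- cover_face: The flat faces of the cover, all that lies more than 3 mm inside its outline; fixed to the cover, same origin and axes.
- cover_window: The clear polished window in the middle of the cover, 36 (x) x 22 (y) mm, full thickness; fixed to the cover, same origin and axes.
- spoon: Small loose steel spoon, 130 mm long, 30 g, lying across the tops of the cradle's two end walls, 20 mm above the cover. Origin on its underside at mid-length; x towards the bowl. Flat handle 9 wide x 5 high mm from x = -65 to +41 mm; round bowl 28 mm across, 7 high, centred at x = +51 mm.
- cradle: Fixed wooden drying cradle. Origin on the shelf at its centre. Base 72 x 45 x 8 mm; four pegs of 7 mm diameter at x = +-27, y = +-19 mm whose tops, 36 mm high, carry the cover; two end walls 5 mm thick (x = +-36 to +-41 mm), 44 mm wide in y and 62 mm high, which close in the short ends of the cover. Its long sides (+-y) are open.
- rest: Fixed wooden rest, open on all sides, empty at the start. Origin on the shelf at its centre. Base 61 (x) x 45 (y) x 8 mm with four pegs of 7 mm diameter at x = +-27, y = +-19 mm, tops 36 mm high. The cover's length goes along its x.
- rest_seat (a point): Centre of the rest at the height of its peg tops (36 mm above the shelf): where the cover's origin goes when laid there.
- dispenser: Fixed clear acrylic push dispenser full of sugar cubes, with a red push knob low on its -x face. Origin on the shelf at its centre. Hopper 56 (x) x 50 (y) mm outside, 4 mm walls, open top 115 mm high. On the +-y sides two aluminium guide cheeks 40 mm long in x, inner faces at y = +-27 mm, 4 mm thick, tops 135 mm high (20 mm above the hopper's rim); the +-x sides are open. Base 80 x 66 mm.
- dispenser_seat (a point): Centre of the hopper's mouth at rim height (115 mm above the shelf): where the cover's origin goes, its length along the dispenser's x (either way round). The cover overhangs the hopper by 4 mm at each short end and has 3 mm to each cheek.
- saucer: Loose blue ceramic saucer, 140 mm across, rim 18 mm high, 250 g. Origin at the centre of its underside.
- cup: Bystander: white espresso cup, 60 mm across, 55 high. Origin at the centre of its underside.
- jug: Bystander: small steel milk jug, 60 mm across, 75 high, with a handle on its +y side (reaching about 60 mm out). Origin at the centre of its underside.
- tin: Bystander: red tin, 64 mm across, 75 high. Origin at the centre of its underside.
- jar: Bystander: amber honey jar, 58 mm across, 80 high. Origin at the centre of its underside.
- moka: Bystander: aluminium moka pot, 94 mm across, 148 high, black handle reaching 85 mm out to its -y. Origin at the centre of its underside.
- caddy: Bystander: bamboo caddy 70 x 110 x 95 mm with four spoons standing in it up to 145 mm high. Origin at the centre of its underside.

How it is judged:
On the way, in this order (a step that is already met when the one before it is completed fails the run):
1. the spoon lies on the saucer, released (horizontal distance between spoon and saucer below 0.04 m and height (world z) of spoon between 0.002 and 0.04 m and angle between spoon's own z axis and vertical below 0.4 rad and contact force between the fingers and spoon below 0.05 N and linear speed of spoon below 0.03 m/s), for 0.2 s.
2. the cover lies on the pegs of the rest, let go (horizontal distance between cover and rest_seat below 0.01 m and z of cover in the frame of rest_seat between -0.003 and 0.003 m and contact force between the fingers and cover below 0.05 N and linear speed of cover below 0.03 m/s), for 0.2 s.
3. the cover is held by its short ends and lifted more than 20 mm above the rest's pegs (contact force between the fingers and cover_ends above 2 N and z of cover in the frame of rest_seat above 0.02 m), for 0.2 s.
At the end, for the whole second after the job is handed in: Cover released, still and level (0.08 rad) on the dispenser: origin within 5 mm of the seat in the dispenser's x and y, 3 mm in height, length within 0.17 rad of its x. Spoon released, still, on the saucer: middle within 40 mm of its centre, below 40 mm, tilted under 0.4 rad (all of step 1 and x of cover in the frame of dispenser_seat between -0.005 and 0.005 m and y of cover in the frame of dispenser_seat between -0.005 and 0.005 m and z of cover in the frame of dispenser_seat between -0.003 and 0.003 m and angle between the x axis of cover and the x axis of dispenser, either way round below 0.17 rad and angle between cover's own z axis and vertical below 0.08 rad and linear speed of cover below 0.02 m/s and contact force between the fingers and cover below 0.05 N); the robot touches nothing.
It fails at once if the gripper touches the top or bottom face of the cover (anything but its outer edges) (contact force between the fingers and cover_face above 0.3 N).
It fails at once if anything at all touches the clear window of the cover (contact force between cover_window and anything else above 0.3 N).
It fails at once if the cover is let fall (moves faster than 0.35 m/s while the fingers are not holding it) (contact force between the fingers and cover below 0.01 N and linear speed of cover above 0.35 m/s).
It fails at once if the saucer is shoved more than 30 mm (distance of saucer from where it was at the start of the episode above 0.03 m).
It fails at once if the white espresso cup, steel milk jug, red tin, amber jar, moka pot, spoon caddy: one of them is moved more than 20 mm (distance of any of cup, jug, tin, jar, moka, caddy from where it was at the start of the episode above 0.02 m).
It also fails if it takes over 72 s, if anything falls off the work surface, if the arm or the gripper's body presses on something with over 40 N, if the wrist force passes 120 N, or if a joint passes its speed limit or range.

## Robot

A 6-joint arm with a two-finger parallel gripper is mounted at the origin on the work surface. World frame = base frame: x ahead of the robot, y to its left, z up, the work surface at z = 0. Lengths are in m, angles in rad, forces in N, time in s.
With the tool pointing down it reaches from about 0.35 to 0.975 m from the base axis. Payload 17.4 kg.
Tool frame: the origin (TCP) lies between the finger pads; the fingertips stand 14 mm ahead of it and the grasp point (between the pads) lies 5 mm behind it; z points along the fingers, y is the line along which they close (so a half turn about z gives the same grasp; the last joint's range is limited). The gripper opens to 85 mm and grips with 20 to 120 N. Pads are 22 mm wide; open, the fingers measure 114 mm over their backs; the gripper's body (76 mm by 85 mm) begins 54 mm behind the grasp point. The pads swing forward as they close: fully open they stand 13 mm farther back than shut.
Start: joints at [1.286, 0.116, 1.442, -0, 1.584, -0.038], TCP at [0.165, 0.655, 0.245] pointing down, gripper open.
Joint ranges: [-2.83, 2.83], [-0.83, 2.19], [0.07, 2.5], [-1.14, 4.28], [0.01, 3], [-2.97, 2.97]. Speed limits (rad/s): [1.89, 1.89, 2.22, 3.14, 3.14, 3.14].

## Interface

Orientations are given as [roll, pitch, yaw] about the fixed x, y, z axes, in that order (R = Rz(yaw) Ry(pitch) Rx(roll)).
In Python, from plant import get_state, get_image, camera_params, sign_off gives the robot as it stands.
- The arm moves only by the shell command python3 -m inch 'ROWS' [OPENING]. ROWS is a JSON object of lists of equal length, an entry for each row: "travel": the shift along the tool's x, y, z in mm, a list of three; "dr": the turn, a rotation vector about the tool's x, y, z in degrees, a list of three. A call has 1 to 12 rows; each row shifts and turns the commanded pose from where the row before left it, along the tool's axes as they then stand; what a row does not reach is not made up. A row lasts 1/10 s, in which the tool goes at most 50 mm and 8.59 degrees, less where a joint would pass 70% of its speed; a pose out of reach is approached as far as the arm can. A call is refused whole if a number of a shift passes 50 or a number of a turn 8.59, either way. A call with a gripper value outside its range is refused whole. OPENING is the opening, from -1 (shut) to 1 (fully open), set as the call begins (- or left out, the last holds). The fingers move at their own pace and stop on an object; the grip force is fixed at half the most. Time passes only in rows, so rows that do not move let the fingers close. It gives the time, the measured TCP pose, the force, the opening and the grip force at its end, in the units of the state.
- get_state(): the state, without advancing time (a new reading comes with each control period).
- get_image(name): name is "side" or "top" or "wrist"; returns (picture, depth): 384x512x3 uint8, red, green, blue; 384x512 float32, m along the optical axis (not along the pixel's ray), 0 where there is no reading.
- camera_params(name): a dict with "K" (3x3 intrinsics, pixels), "cam_to_world" (4x4, takes a point from camera to world coordinates); the wrist camera has in their place "T_tool_cam" (4x4, takes a point from camera to tool coordinates, whose origin is the TCP and whose axes are the flange's). Camera axes: x right, y up, looking along -z (the intrinsics and any distortion apply to the point x, -y, -z); pixel columns grow to the right and rows downward; lengths in m; the calibration is good to about 2 mm. A picture is of the moment at which its call begins: read the wrist's pose just before it. camera_params takes no time and is no camera call.
- sign_off(): hands the job in; it is judged then, once.
The state is a dict: "time_s": time; "qpos": joint angles; "joint_vel": joint speeds; "effort": joint torques, N m; "tool_pos": TCP position; "ee_rot": TCP orientation; "force": force on the tool from outside, world axes, zero at the start; "moment": the same for the moment, N m; "grip_width": finger opening in m; "gripper_force": force on a finger pad.
Only numpy, scipy, OpenCV 4.12 (cv2) and the standard library are available. Lean on these libraries where they do the work, as an engineer would, in place of code of your own. Each camera call takes 0.05 s, during which the arm holds its last target. There are 200 camera calls.

## Working session

There is one attempt and no reset: what is moved stays moved. The work goes in short steps, Python scripts to look and compute and a shell command to move; the robot and the scene stay as the last step left them, time stands still between calls to the robot, and variables do not carry over. Pictures are saved under pics/ and viewed, at most 12 in all, crops included, and the job is handed in when it is done.

```bash
mkdir -p pics
cat > h.py <<'E'
import numpy as np, cv2
from plant import get_state,get_image,camera_params
from scipy.spatial.transform import Rotation as R
def cam(name):
    s=get_state(); im,d=get_image(name); p=camera_params(name)
    K=np.array(p["K"])
    if "cam_to_world" in p: T=np.array(p["cam_to_world"])
    else:
        W=np.eye(4); W[:3,:3]=R.from_euler('xyz',s["ee_rot"]).as_matrix(); W[:3,3]=s["tool_pos"]; T=W@np.array(p["T_tool_cam"])
    v,u=np.mgrid[:384,:512]
    P=np.stack([(u-K[0,2])/K[0,0]*d,-(v-K[1,2])/K[1,1]*d,-d],-1)
    X=P@T[:3,:3].T+T[:3,3]; X[d==0]=np.nan
    return im,d,X,K,T
E
python3 - <<'E'
from h import *
print(get_state()); 
a=[]
for n in("top","side"):
    im,d,X,K,T=cam(n); np.savez(n+".npz",im=im,X=X); a.append(im); print(n,K,T,camera_params(n).keys())
cv2.imwrite("pics/a.png",cv2.cvtColor(cv2.resize(a[0],(800,600)),cv2.COLOR_RGB2BGR)); cv2.imwrite("pics/b.png",cv2.cvtColor(cv2.resize(a[1],(800,600)),cv2.COLOR_RGB2BGR))
E
```

```text
{'time_s': 0.0, 'qpos': array([ 1.28618951e+00,  1.16515369e-01,  1.44227341e+00,  1.82696871e-05,
        1.58401148e+00, -3.77789027e-02]), 'joint_vel': array([-0.00015633, -0.00021104, -0.00115919,  0.00204084,  0.00029162,
        0.00026667]), 'effort': array([-2.36172913e-03, -7.32027197e+01, -6.32462025e+01, -2.76500350e-04,
        6.96911418e-03,  3.04478938e-06]), 'tool_pos': array([0.16486244, 0.65437475, 0.2445373 ]), 'ee_rot': array([-3.14038660e+00, -6.38664423e-05,  2.89476493e+00]), 'force': array([ 1.54733626e-04,  1.25893977e-01, -6.31723274e-01]), 'moment': array([-0.00295636,  0.03139197, -0.02844562]), 'gripper_force': 0.0, 'grip_width': 0.08547546594394205}
top [[390.27462743   0.         254.82660193]
 [  0.         390.27462743 189.68971776]
 [  0.           0.           1.        ]] [[ 1.61853856e-02  9.98180512e-01 -5.80835528e-02  4.95178370e-01]
 [-9.99866825e-01  1.62794040e-02  1.14582619e-03 -8.93151169e-05]
 [ 2.08930700e-03  5.80572719e-02  9.98311068e-01  1.21678372e+00]
 [ 0.00000000e+00  0.00000000e+00  0.00000000e+00  1.00000000e+00]] dict_keys(['K', 'cam_to_world'])
side [[355.21739733   0.         259.5902902 ]
 [  0.         355.21739733 194.36640321]
 [  0.           0.           1.        ]] [[ 0.99600983  0.07596868 -0.04683133  0.50474598]
 [-0.08807992  0.75233436 -0.6528667  -0.70640228]
 [-0.0143646   0.65438656  0.75602374  0.9146105 ]
 [ 0.          0.          0.          1.        ]] dict_keys(['K', 'cam_to_world'])
```

View pics/a.png

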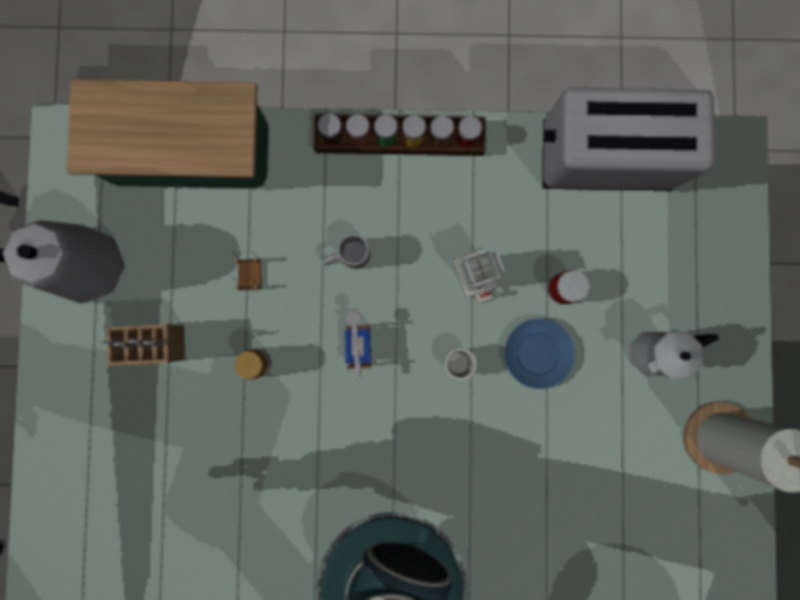

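View pics/b.png

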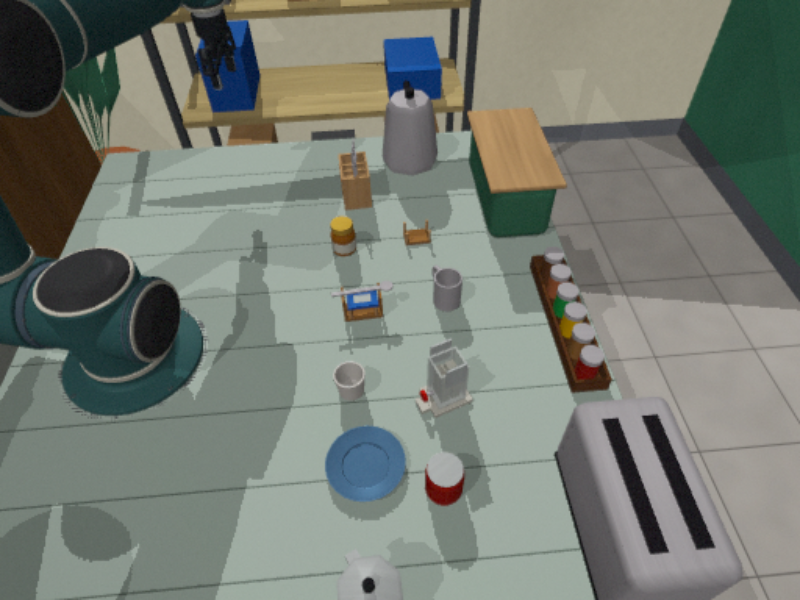

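Top view (800 px scale): cradle with blue cover and spoon at about (358,345), rest at (250,273), dispenser at (482,272), saucer at (540,353). Cup, jug, tin, jar, moka and caddy surround them. The side view confirms that the spoon's bowl points away from the robot.

Run:
```python
from h import *
z=np.load("top.npz"); im=z["im"]; X=z["X"]; s=.64
hsv=cv2.cvtColor(im,cv2.COLOR_RGB2HSV)
def box(n,c,h,zmin=.015):
    u,v=int(c[0]*s),int(c[1]*s); h=int(h*s); sl=(slice(v-h,v+h),slice(u-h,u+h))
    P=X[sl].reshape(-1,3); P=P[np.isfinite(P[:,0])]; t=np.median(P[P[:,2]<.01],0) if (P[:,2]<.01).any() else None
    Q=P[P[:,2]>zmin]
    print(n,len(Q),"lo",Q.min(0).round(3),"hi",Q.max(0).round(3),"med",np.median(Q,0).round(3),"table z",None if t is None else t[2].round(4))
for n,c,h,zm in [("saucer",(540,353),42,.008),("cradle",(358,345),40,.03),("rest",(250,273),22,.02),("disp",(482,272),34,.09),("cup",(460,362),22,.03),("jug",(350,250),32,.03),("tin",(570,287),26,.05),("jar",(250,365),24,.05)]: box(n,c,h,zm)
```

```text
saucer 998 lo [ 0.391 -0.347  0.008] hi [ 0.526 -0.209  0.023] med [ 0.457 -0.281  0.013] table z 0.0018
cradle 504 lo [0.407 0.052 0.032] hi [0.533 0.102 0.074] med [0.471 0.078 0.045] table z 0.0003
rest 29 lo [0.576 0.274 0.022] hi [0.635 0.319 0.04 ] med [0.629 0.282 0.034] table z 0.0018
disp 264 lo [ 0.582 -0.188  0.09 ] hi [ 0.649 -0.117  0.138] med [ 0.618 -0.155  0.114] table z -0.0001
cup 127 lo [ 0.409 -0.149  0.031] hi [ 0.466 -0.093  0.061] med [ 0.433 -0.128  0.053] table z 0.0009
jug 195 lo [0.621 0.058 0.032] hi [0.68  0.146 0.08 ] med [0.641 0.097 0.066] table z 0.0004
tin 385 lo [ 0.558 -0.357  0.05 ] hi [ 0.617 -0.297  0.08 ] med [ 0.587 -0.325  0.074] table z -0.0004
jar 303 lo [0.403 0.251 0.051] hi [0.459 0.301 0.086] med [0.431 0.273 0.08 ] table z 0.0007
```

```bash
cat >> h.py <<'E'
def goto(x,y,z,yaw=None):
    """shift (mm, tool axes as they stand now) and then turn (deg, tool axes) to reach a tool-down pose"""
    s=get_state(); Rt=R.from_euler('xyz',s["ee_rot"])
    d=Rt.inv().apply(np.array([x,y,z])-s["tool_pos"])*1e3
    print("shift",d.round(1),end=" ")
    if yaw is not None:
        c=[(Rt.inv()*R.from_euler('xyz',[np.pi,0,w])).as_rotvec(degrees=True) for w in (yaw,yaw+np.pi)]
        print("turn",min(c,key=np.linalg.norm).round(2),end=" ")
    print("| t",round(s["time_s"],2),"q",s["qpos"].round(2))
E
python3 -c "
from h import *
goto(.42,.08,.25,np.pi); print(camera_params('wrist'))"
```

```text
shift [-387.8 -494.7   -4.9] turn [-6.000e-02 -1.000e-02 -1.414e+01] | t 0.1 q [ 1.29  0.12  1.44  0.    1.58 -0.04]
{'K': array([[312.90649845,   0.        , 250.83668634],
       [  0.        , 312.90649845, 195.22230744],
       [  0.        ,   0.        ,   1.        ]]), 'T_tool_cam': array([[ 7.73957078e-04,  9.56980050e-01,  2.90152691e-01,
         7.33471382e-02],
       [ 9.99999578e-01, -8.84090916e-04,  2.48491985e-04,
         2.29544955e-04],
       [ 4.94323231e-04,  2.90152377e-01, -9.56980331e-01,
        -1.28628967e-01],
       [ 0.00000000e+00,  0.00000000e+00,  0.00000000e+00,
         1.00000000e+00]])}
```

```bash
python3 -m inch '{"travel":[[-31,-34,0],[-31,-34,0],[-31,-34,0],[-31,-34,0],[-31,-34,0],[-31,-34,0],[-31,-34,0]],"dr":[[0,0,0],[0,0,0],[0,0,0],[0,0,0],[0,0,0],[0,0,0],[0,0,0]]}' && python3 -m inch '{"travel":[[-31,-34,0],[-31,-34,0],[-31,-34,0],[-31,-34,0],[-31,-34,0],[-31,-34,0],[-31,-34,0],[0,0,0],[0,0,0],[0,0,0],[0,0,0]],"dr":[[0,0,0],[0,0,0],[0,0,0],[0,0,0],[0,0,0],[0,0,0],[0,0,0],[0,0,-7],[0,0,-7],[0,0,0],[0,0,0]]}'
python3 - <<'E'
from h import *
im,d,X,K,T=cam("wrist"); np.savez("w1.npz",im=im,X=X,T=T)
cv2.imwrite("pics/w1.png",cv2.cvtColor(cv2.resize(im,(800,600)),cv2.COLOR_RGB2BGR))
E
```

```text
time_s: 0.8
tool_pos: [0.3175, 0.369, 0.2451]
ee_rot: [-3.141, -0.0, 2.895]
force: [0.9, -0.1, -0.2]
grip_width: 0.0854
gripper_force: 0.0
time_s: 1.9
tool_pos: [0.4694, 0.087, 0.2452]
ee_rot: [-3.142, -0.0, 3.136]
force: [-0.0, -0.5, 0.1]
grip_width: 0.0849
gripper_force: 0.0
```

View pics/w1.png

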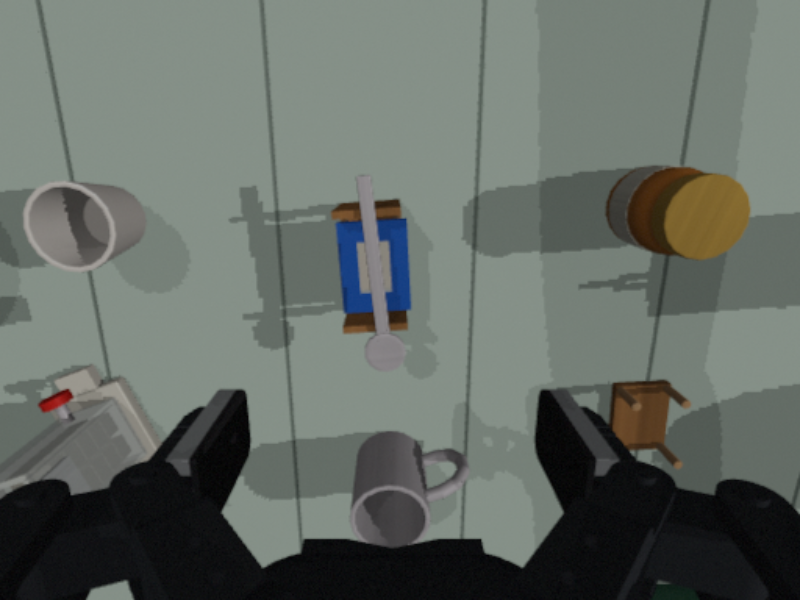

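Wrist view (800 px scale): the spoon runs from the handle end at (364,178) to the bowl at (385,350), above the blue cover centred at about (374,265). The rest is at (640,415) and the dispenser at (80,440). Next I measure the spoon, cover and walls.

```bash
cat >> h.py <<'E'
def plane(mask,K,T,z):
    v,u=np.nonzero(mask); r=np.stack([(u-K[0,2])/K[0,0],-(v-K[1,2])/K[1,1],-np.ones(len(u))],-1)@T[:3,:3].T
    return (T[:3,3]+r*((z-T[2,3])/r[:,2])[:,None])[:,:2]
def rect(P):
    (cx,cy),(w,h),a=cv2.minAreaRect((P*1e3).astype(np.float32))
    if w<h: w,h,a=h,w,a+90
    return np.array([cx,cy])/1e3,np.array([w,h]),(a+90)%180-90
def big(mask):
    n,l,st,_=cv2.connectedComponentsWithStats(mask.astype(np.uint8)); return l==1+np.argmax(st[1:,4])
E
python3 - <<'E'
from h import *
z=np.load("w1.npz"); im,X,T=z["im"],z["X"],z["T"]; K=np.array(camera_params("wrist")["K"])
hsv=cv2.cvtColor(im,cv2.COLOR_RGB2HSV); reg=np.zeros(im.shape[:2],bool); reg[105:245,200:280]=1
blue=reg&(hsv[...,0]>105)&(hsv[...,0]<130)&(hsv[...,1]>150)&(hsv[...,2]>60)
print("cover",rect(plane(blue,K,T,.042)),X[blue][:,2].mean())
sp=reg&(X[...,2]>.0585)&(hsv[...,1]<80); sp=big(sp)
P=plane(sp,K,T,.067); print("spoon z",np.percentile(X[sp][:,2],[5,50,95]),"rect",rect(P))
h=P[P[:,0]<.505]; k=np.polyfit(h[:,0],h[:,1],1); print("handle line y=",k, "deg",np.degrees(np.arctan(k[0])),"x range",P[:,0].min(),P[:,0].max(),"y at .465",np.polyval(k,.465))
br=reg&(hsv[...,0]<20)&(hsv[...,1]>100)&(X[...,2]>.05)
print("walls top",rect(plane(br,K,T,.062)),X[br][:,2].mean())
E
```

```text
cover (array([0.46872824, 0.07436407]), array([64.37473297, 46.95255661]), 3.0420639514923096) nan
spoon z [0.06575666 0.06751044 0.06953209] rect (array([0.47093365, 0.08064503]), array([129.415802  ,  27.85845757]), 1.217384934425354)
handle line y= [0.10512191 0.02666615] deg 6.001001691788219 x range 0.4064482687721136 0.5355695049764237 y at .465 0.07554783477867003
walls top (array([0.46715201, 0.07267854]), array([82.37408447, 42.70941162]), 3.7991700172424316) 0.060109057473534816
```

```bash
python3 -c "
from h import *
goto(.480,.0772,.069,np.radians(186))"
```

```text
shift [-10.7  -9.9 176.2] turn [-0.   -0.01 -6.31] | t 1.95 q [ 0.13 -0.32  1.85 -0.    1.62 -1.44]
```

```bash
python3 -m inch '{"travel":[[-10.7,-9.9,26],[0,0,0],[0,0,40],[0,0,40],[0,0,40],[0,0,20],[0,0,10],[0,0,0],[0,0,0]],"dr":[[0,0,0],[0,0,-6.3],[0,0,0],[0,0,0],[0,0,0],[0,0,0],[0,0,0],[0,0,0],[0,0,0]]}' && python3 -m inch '{"travel":[[0,0,0],[0,0,0],[0,0,0],[0,0,0],[0,0,0],[0,0,0],[0,0,0],[0,0,0]],"dr":[[0,0,0],[0,0,0],[0,0,0],[0,0,0],[0,0,0],[0,0,0],[0,0,0],[0,0,0]]}' -1
```

```text
time_s: 2.85
tool_pos: [0.4807, 0.0772, 0.0706]
ee_rot: [3.142, 0.001, -3.035]
force: [-0.3, -1.4, 0.2]
grip_width: 0.0856
gripper_force: 0.0
time_s: 3.65
tool_pos: [0.4802, 0.077, 0.0695]
ee_rot: [3.142, 0.0, -3.034]
force: [-1.5, -0.2, 5.0]
grip_width: 0.007
gripper_force: 58.8
```

```bash
python3 -m inch '{"travel":[[0,0,-20],[0,0,-40],[0,0,-40],[0,0,-30],[0,0,0],[0,0,0]],"dr":[[0,0,0],[0,0,0],[0,0,0],[0,0,0],[0,0,0],[0,0,0]]}' && python3 -c "
from h import *
print(get_state()['grip_width'],get_state()['gripper_force']); goto(.4675,-.277,.20)"
```

```text
time_s: 4.25
tool_pos: [0.4802, 0.077, 0.1992]
ee_rot: [-3.142, 0.001, -3.034]
force: [0.0, -0.3, -1.5]
grip_width: 0.0066
gripper_force: 58.8
0.0066292614299266455 58.76150965690613
shift [  50.6 -350.6   -0.8] | t 4.25 q [ 0.11 -0.29  1.9  -0.    1.54 -1.57]
```

```bash
python3 -m inch '{"travel":[[5,-35,0],[5,-35,0],[5,-35,0],[5,-35,0],[5,-35,0],[5,-35,0],[5,-35,0],[5,-35,0],[5,-35,0],[5,-35,0],[0,0,0],[0,0,0]],"dr":[[0,0,0],[0,0,0],[0,0,0],[0,0,0],[0,0,0],[0,0,0],[0,0,0],[0,0,0],[0,0,0],[0,0,0],[0,0,0],[0,0,0]]}'
python3 - <<'E'
from h import *
im,d,X,K,T=cam("wrist")
hsv=cv2.cvtColor(im,cv2.COLOR_RGB2HSV)
b=big((hsv[...,0]>95)&(hsv[...,0]<125)&(hsv[...,1]>100)&(hsv[...,2]>40))
P=plane(b,K,T,.018); print("saucer circle",cv2.minEnclosingCircle((P*1e3).astype(np.float32)))
cv2.imwrite("pics/w2.png",cv2.cvtColor(im,cv2.COLOR_RGB2BGR)); goto(.4675,-.277,.05)
E
```

```text
time_s: 5.45
tool_pos: [0.4674, -0.2765, 0.1975]
ee_rot: [3.14, -0.002, -3.036]
force: [0.7, 0.8, -1.0]
grip_width: 0.0073
gripper_force: 58.8
saucer circle ((460.27545166015625, -291.66156005859375), 67.23249816894531)
shift [ 1.000e-01 -1.300e+00  1.479e+02] | t 5.5 q [-0.58 -0.16  1.79  0.    1.51 -2.26]
```

View pics/w2.png

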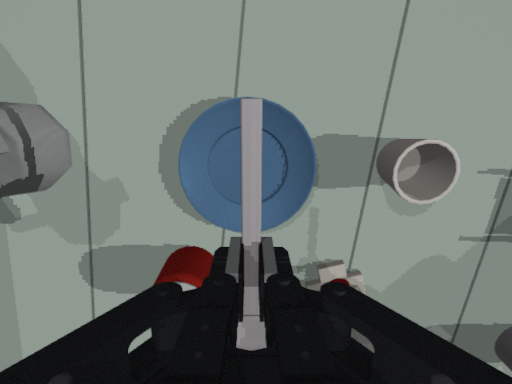

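The spoon is held straight by the pads and hangs over the saucer disc, whose centre is at about (248,165). Lowering it now.

```bash
python3 -m inch '{"travel":[[0,-1.3,40],[0,0,40],[0,0,40],[0,0,28],[0,0,10],[0,0,5],[0,0,3],[0,0,2],[0,0,0]],"dr":[[0,0,0],[0,0,0],[0,0,0],[0,0,0],[0,0,0],[0,0,0],[0,0,0],[0,0,0],[0,0,0]]}' && python3 -m inch '{"travel":[[0,0,2],[0,0,1],[0,0,0]],"dr":[[0,0,0],[0,0,0],[0,0,0]]}'
```

```text
time_s: 6.4
tool_pos: [0.4685, -0.2778, 0.0322]
ee_rot: [-3.141, 0.001, -3.034]
force: [0.3, 0.4, -0.6]
grip_width: 0.0071
gripper_force: 58.8
time_s: 6.7
tool_pos: [0.4681, -0.2776, 0.0283]
ee_rot: [-3.142, 0.0, -3.034]
force: [-0.5, -0.0, 0.3]
grip_width: 0.007
gripper_force: 58.8
```

```bash
for i in 1 2; do python3 -m inch '{"travel":[[0,0,1.5],[0,0,1],[0,0,0]],"dr":[[0,0,0],[0,0,0],[0,0,0]]}' | egrep "pos|force:"; done
```

```text
tool_pos: [0.4681, -0.2776, 0.0256]
force: [-0.1, -0.3, -0.6]
gripper_force: 58.8
tool_pos: [0.4682, -0.2776, 0.0232]
force: [1.0, -0.8, 0.7]
gripper_force: 59.0
```

```bash
for i in 1 2; do python3 -m inch '{"travel":[[0,0,1],[0,0,1],[0,0,0]],"dr":[[0,0,0],[0,0,0],[0,0,0]]}' | egrep "pos|force:"; done
```

```text
tool_pos: [0.4685, -0.2779, 0.0223]
force: [-2.8, 1.7, 12.0]
gripper_force: 60.2
tool_pos: [0.4687, -0.2781, 0.0219]
force: [-10.8, 6.5, 31.9]
gripper_force: 62.3
```

```bash
python3 -m inch '{"travel":[[0,0,-2],[0,0,0],[0,0,0]],"dr":[[0,0,0],[0,0,0],[0,0,0]]}' && python3 -m inch '{"travel":[[0,0,0],[0,0,0],[0,0,0],[0,0,0],[0,0,0],[0,0,-5],[0,0,-20],[0,0,-40],[0,0,-40],[0,0,-40],[0,0,0],[0,0,0]],"dr":[[0,0,0],[0,0,0],[0,0,0],[0,0,0],[0,0,0],[0,0,0],[0,0,0],[0,0,0],[0,0,0],[0,0,0],[0,0,0],[0,0,0]]}' 1
python3 - <<'E'
from h import *
im,d,X,K,T=cam("wrist")
b=im.copy(); cv2.imwrite("pics/w3.png",cv2.cvtColor(im,cv2.COLOR_RGB2BGR))
hsv=cv2.cvtColor(im,cv2.COLOR_RGB2HSV); 
m=(hsv[...,0]>95)&(hsv[...,0]<125)&(hsv[...,1]>100)&(hsv[...,2]>40); m[260:]=0
P=plane(m,K,T,.018); P=P[np.hypot(*(P-[.458,-.278]).T)<.09]; print("saucer",cv2.minEnclosingCircle((P*1e3).astype(np.float32)))
q=(hsv[...,1]<60)&(np.hypot(X[...,0]-.458,X[...,1]+.278)<.06)
print("spoon",rect(plane(big(q),K,T,.015)),np.nanpercentile(X[big(q)][:,2],[5,50,95]))
goto(.52,.15,.25,np.pi)
E
```

```text
time_s: 8.2
tool_pos: [0.4687, -0.278, 0.0224]
ee_rot: [-3.14, 0.001, -3.034]
force: [-0.7, 0.4, 10.5]
grip_width: 0.0065
gripper_force: 60.0
time_s: 9.4
tool_pos: [0.4684, -0.2778, 0.1674]
ee_rot: [-3.14, 0.002, -3.034]
force: [0.1, 0.0, -0.9]
grip_width: 0.0855
gripper_force: 0.0
saucer ((459.5387878417969, -280.9550476074219), 68.83325958251953)
spoon (array([ 0.62035571, -0.25876788]), array([450.53469849, 168.81404114]), -83.65845918655396) [0.1805026  0.22613534 0.24254434]
shift [-97.6 419.5 -83.9] turn [ 0.   -0.01  6.16] | t 9.45 q [-0.58 -0.14  1.82 -0.    1.46 -2.26]
```

View pics/w3.png

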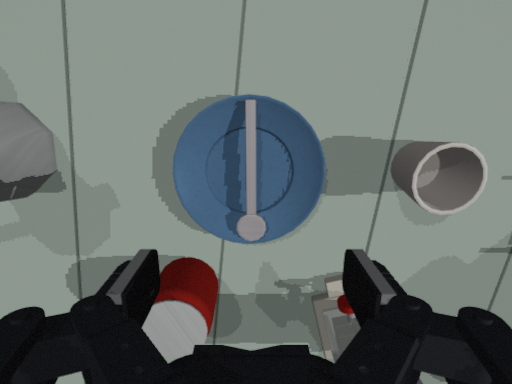

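The spoon lies centred on the saucer, its handle end at (251,100) and its bowl at (251,227). Next I look at the dispenser from above.

```bash
python3 -m inch '{"travel":[[0,0,-45],[0,0,-45],[0,0,-43],[-32,27,0],[-32,27,0],[-32,27,0],[-33,29,0],[0,0,0],[0,0,0],[0,0,0]],"dr":[[0,0,0],[0,0,0],[0,0,0],[0,0,0],[0,0,0],[0,0,0],[0,0,0],[0,0,0],[0,0,0],[0,0,0]]}'
python3 - <<'E'
from h import *
im,d,X,K,T=cam("wrist"); np.savez("w4.npz",im=im,X=X,T=T)
cv2.imwrite("pics/w4.png",cv2.cvtColor(im,cv2.COLOR_RGB2BGR))
goto(.52,.16,.27,np.pi)
E
```

```text
time_s: 10.45
tool_pos: [0.5841, -0.155, 0.2984]
ee_rot: [3.141, -0.001, -3.035]
force: [0.2, -1.0, 0.3]
grip_width: 0.0854
gripper_force: 0.0
shift [ 30.1 320.2  28.9] turn [ 0.   -0.04  6.1 ] | t 10.5 q [-0.3  -0.05  1.52 -0.    1.67 -1.98]
```

View pics/w4.png

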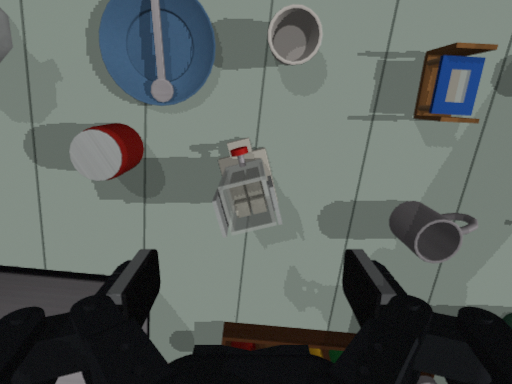

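The dispenser's mouth is centred at about (248,205), with its red knob at (240,152) pointing towards the robot. I measure it from the depth image.

Run:
```python
from h import *
z=np.load("w4.npz"); im,X,T=z["im"],z["X"],z["T"]; K=np.array(camera_params("wrist")["K"])
reg=np.zeros(im.shape[:2],bool); reg[125:250,195:300]=1
H=np.where(reg,X[...,2],0); print(np.histogram(H[reg&np.isfinite(H)],bins=np.arange(0,.16,.01)))
for n,lo,hi,zz in(("rim",.108,.121,.115),("cheek",.128,.142,.135),("base",.006,.03,None),("all>.1",.1,.15,None)):
    m=reg&(H>lo)&(H<hi)
    P=plane(m,K,T,zz) if zz else X[m][:,:2]
    print(n,m.sum(),np.median(H[m]),rect(P))
    n_,l,st,_=cv2.connectedComponentsWithStats(m.astype(np.uint8),connectivity=8)
    for i in range(1,n_):
        if st[i,4]>15:
            Q=plane(l==i,K,T,zz) if zz else X[l==i][:,:2]; print("   ",st[i],rect(Q))
a=np.zeros((375,315,3),np.uint8); 
c=cv2.resize(im[125:250,195:300],None,fx=4,fy=4,interpolation=cv2.INTER_CUBIC)
dd=cv2.applyColorMap(cv2.resize((np.nan_to_num(X[125:250,195:300,2])/.15*255).clip(0,255).astype(np.uint8),None,fx=3.6,fy=4,interpolation=cv2.INTER_NEAREST),cv2.COLORMAP_JET)
cv2.imwrite("pics/c4.png",np.hstack([cv2.cvtColor(c,cv2.COLOR_RGB2BGR),dd]))
```

```text
(array([5174,  765,   56,  134,  204,   92,  130,  232, 1028,  333,  378,
        912,   84,  353,    0]), array([0.  , 0.01, 0.02, 0.03, 0.04, 0.05, 0.06, 0.07, 0.08, 0.09, 0.1 ,
       0.11, 0.12, 0.13, 0.14, 0.15]))
rim 987 0.11498382300587695 (array([ 0.61680304, -0.15610803]), array([62.8530159 , 57.96133804]), -69.42532539367676)
    [213 175  63  61 975] (array([ 0.61773499, -0.15894403]), array([57.98752213, 57.10130692]), 20.22770881652832)
cheek 372 0.13498054293701195 (array([ 0.61644556, -0.15567798]), array([61.94230652, 42.15961075]), -69.8339672088623)
    [269 185  13  40 163] (array([ 0.60658118, -0.12840005]), array([41.62771988,  3.93171144]), 20.240612030029297)
    [212 198  15  40 209] (array([ 0.62620667, -0.18227342]), array([42.16851807,  5.3783083 ]), 19.950822830200195)
base 858 0.011929748609815521 (array([ 0.59606378, -0.14728259]), array([98.79986572, 59.98707962]), 68.82579040527344)
    [218 138  59  62 836] (array([ 0.59400879, -0.14928981]), array([94.75348663, 59.51710129]), 71.13043975830078)
    [261 181   5  19  20] (array([ 0.62361737, -0.1343479 ]), array([22.36861229,  0.95623606]), 20.253725051879883)
all>.1 1727 0.11511571596597042 (array([ 0.61755347, -0.15544852]), array([62.26693344, 57.28681946]), -69.89764213562012)
    [ 212  173   70   65 1727] (array([ 0.61755347, -0.15544852]), array([62.26693344, 57.28681946]), -69.89764213562012)
```

View pics/c4.png

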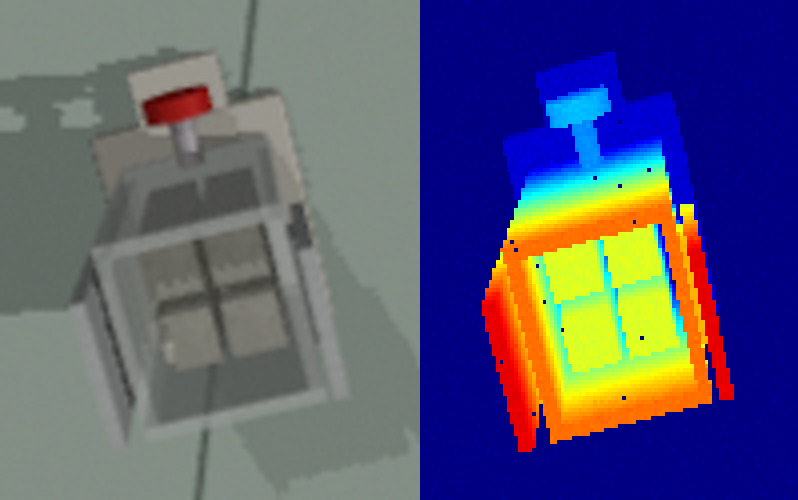

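Two aluminium cheek strips are visible, at about (115,370) and (325,320) of the crop, with the rim between them. This gives the seat at (0.6164, -0.1555), turned 20.1°. Next I look at the cradle without the spoon, then at the rest.

```bash
python3 -m inch '{"travel":[[25,31,0],[25,31,0],[25,31,0],[25,31,0],[3,33,15],[3,33,20],[3,33,20],[3,0,30],[0,0,30],[0,0,0],[0,0,0]],"dr":[[0,0,0],[0,0,0],[0,0,0],[0,0,0],[0,0,0],[0,0,0],[0,0,0],[0,0,3],[0,0,0],[0,0,0],[0,0,0]]}'
cat >> h.py <<'E'
def bluem(im): 
    hsv=cv2.cvtColor(im,cv2.COLOR_RGB2HSV); return big((hsv[...,0]>108)&(hsv[...,0]<130)&(hsv[...,1]>170)&(hsv[...,2]>60))
E
python3 - <<'E'
from h import *
im,d,X,K,T=cam("wrist"); np.savez("w5.npz",im=im,X=X,T=T)
b=bluem(im); print("cover",b.sum(),rect(plane(b,K,T,.042)),np.nanmedian(X[b][:,2]))
m=(X[...,2]>.057)&(X[...,2]<.067)&(np.hypot(X[...,0]-.468,X[...,1]-.075)<.06); print("walls",m.sum(),rect(plane(m,K,T,.062)))
cv2.imwrite("pics/w5.png",cv2.cvtColor(im,cv2.COLOR_RGB2BGR))
goto(.57,.30,.22)
E
```

```text
time_s: 11.6
tool_pos: [0.4493, 0.0547, 0.1851]
ee_rot: [-3.142, 0.0, -3.087]
force: [-0.2, 0.7, -0.4]
grip_width: 0.0854
gripper_force: 0.0
cover 2041 (array([0.46905576, 0.07459819]), array([63.06809998, 46.86719894]), 3.16312575340271) 0.04220388665884944
walls 771 (array([0.46766397, 0.07265436]), array([82.68624115, 43.53914261]), 3.161832332611084)
shift [-133.5  238.4  -33.8] | t 11.65 q [ 0.06 -0.37  1.98 -0.    1.53 -1.56]
```

```bash
python3 -m inch '{"travel":[[-19,34,-5],[-19,34,-5],[-19,34,-5],[-19,34,-5],[-19,34,-5],[-19,34,-5],[-19,34,-5],[0,0,0],[0,0,0]],"dr":[[0,0,0],[0,0,0],[0,0,0],[0,0,0],[0,0,0],[0,0,0],[0,0,0],[0,0,0],[0,0,0]]}'
python3 - <<'E'
from h import *
im,d,X,K,T=cam("wrist"); np.savez("w6.npz",im=im,X=X,T=T)
near=np.hypot(X[...,0]-.605,X[...,1]-.296)<.07
m=near&(X[...,2]>.03)&(X[...,2]<.042); print("pegs",m.sum())
n,l,st,c=cv2.connectedComponentsWithStats(m.astype(np.uint8),connectivity=8)
for i in range(1,n):
    if st[i,4]>5:
        t=(l==i)&(X[...,2]>.034); print(st[i],plane(t,K,T,.036).mean(0).round(4),np.nanmedian(X[t][:,2]))
b=near&(X[...,2]>.0055)&(X[...,2]<.011); print("base",rect(plane(b,K,T,.008)))
v,u=np.nonzero(near); y0,x0=max(v.min(),0),u.min()
c=cv2.resize(im[y0:v.max(),x0:u.max()],None,fx=3,fy=3,interpolation=cv2.INTER_CUBIC); print(c.shape); cv2.imwrite("pics/c6.png",cv2.cvtColor(c,cv2.COLOR_RGB2BGR))
E
```

```text
time_s: 12.55
tool_pos: [0.5696, 0.3005, 0.2205]
ee_rot: [3.141, 0.001, -3.086]
force: [0.4, -0.5, 0.8]
grip_width: 0.0855
gripper_force: 0.0
pegs 179
[222 180   7   8  45] [0.5807 0.274 ] 0.03625622704040335
[258 180   7   8  46] [0.579  0.3117] 0.03627252481975449
[222 227   7   9  44] [0.6344 0.2764] 0.03627592085135678
[257 228   7   8  44] [0.6329 0.3144] 0.03625107486138768
base (array([0.60678577, 0.29387268]), array([60.1289444 , 45.26095581]), 3.236881971359253)
(738, 1317, 3)
```

View pics/c6.png

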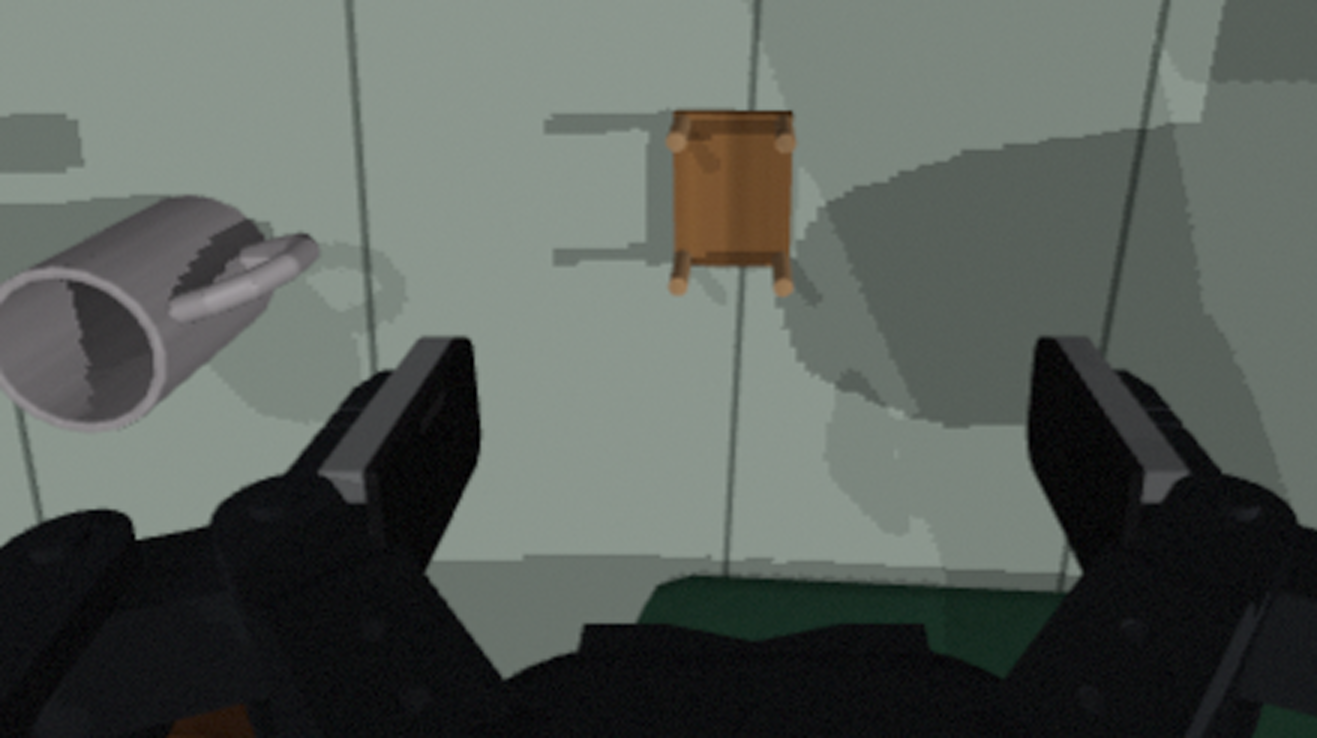

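The rest's four peg tops show clearly at (678,140), (785,142), (678,287) and (785,287) of the crop. This puts the rest at (0.6068, 0.2941), turned about 2.7°, with nothing close around it.

```bash
python3 -c "
from h import *
goto(.469,.0746,.12,np.radians(183.16))"
```

```text
shift [ 112.6 -219.4  100.2] turn [ 0.01  0.05 -0.01] | t 12.6 q [ 0.45  0.05  1.55 -0.    1.54 -1.18]
```

```bash
python3 -m inch '{"travel":[[14,-27.4,12.5],[14,-27.4,12.5],[14,-27.4,12.5],[14,-27.4,12.5],[14,-27.4,12.5],[14,-27.4,12.5],[14,-27.4,12.5],[14.6,-27.6,12.7],[0,0,0],[0,0,0]],"dr":[[0,0,0],[0,0,0],[0,0,0],[0,0,0],[0,0,0],[0,0,0],[0,0,0],[0,0,0],[0,0,0],[0,0,0]]}'
python3 -c "
from h import *
im,d,X,K,T=cam('wrist'); b=bluem(im); print('cover',b.sum(),rect(plane(b,K,T,.042)))
goto(.469,.0746,.032,np.radians(183.16))"
```

```text
time_s: 13.6
tool_pos: [0.4685, 0.074, 0.1199]
ee_rot: [3.141, 0.002, -3.089]
force: [1.0, -0.0, -0.0]
grip_width: 0.0853
gripper_force: 0.0
cover 3573 (array([0.46821939, 0.07448019]), array([64.37261963, 47.2824173 ]), 3.107468366622925)
shift [ 0.  -0.  88.1] turn [ 0.01  0.1  -0.07] | t 13.65 q [ 0.1  -0.27  2.01  0.    1.4  -1.52]
```

```bash
python3 -m inch '{"travel":[[0,0,30],[0,0,30],[0,0,15],[0,0,10],[0,0,3],[0,0,0],[0,0,0]],"dr":[[0,0,0],[0,0,0],[0,0,0],[0,0,0],[0,0,0],[0,0,0],[0,0,0]]}' && python3 -m inch '{"travel":[[0,0,0],[0,0,0],[0,0,0],[0,0,0],[0,0,0],[0,0,0],[0,0,0]],"dr":[[0,0,0],[0,0,0],[0,0,0],[0,0,0],[0,0,0],[0,0,0],[0,0,0]]}' -1
```

```text
time_s: 14.35
tool_pos: [0.4692, 0.0751, 0.0322]
ee_rot: [3.142, 0.001, -3.086]
force: [-1.0, 0.5, -0.5]
grip_width: 0.0857
gripper_force: 0.0
time_s: 15.05
tool_pos: [0.4689, 0.075, 0.0318]
ee_rot: [-3.142, 0.001, -3.087]
force: [-1.3, -1.2, 6.4]
grip_width: 0.0463
gripper_force: 60.7
```

```bash
python3 -m inch '{"travel":[[0,0,-3],[0,0,-7],[0,0,-15],[0,0,-25],[0,0,-30],[0,0,-40],[0,0,-30],[0,0,0],[0,0,0]],"dr":[[0,0,0],[0,0,0],[0,0,0],[0,0,0],[0,0,0],[0,0,0],[0,0,0],[0,0,0],[0,0,0]]}'
python3 - <<'E'
from h import *
im,d,X,K,T=cam('wrist'); b=bluem(im); s=get_state(); Rt=R.from_euler('xyz',s['ee_rot'])
P=X[b]; P=P[np.isfinite(P[:,0])]; L=Rt.inv().apply(P-s['tool_pos'])*1e3
A=np.c_[L[:,:2],np.ones(len(L))]; k=np.linalg.lstsq(A,L[:,2],rcond=None)[0]
print("cover top in tool: z",np.median(L[:,2]),"tilt",k[:2],"world",rect(plane(b,K,T,np.median(P[:,2]))),"tool_pos",s['tool_pos'],s['grip_width'])
print("tool xy extents",L[:,:2].min(0),L[:,:2].max(0))
goto(.6068,.2941,.175,np.radians(182.7))
cv2.imwrite("pics/w7.png",cv2.cvtColor(im,cv2.COLOR_RGB2BGR))
E
```

```text
time_s: 15.95
tool_pos: [0.4688, 0.075, 0.1823]
ee_rot: [3.142, 0.002, -3.086]
force: [0.2, 0.4, -0.1]
grip_width: 0.0466
gripper_force: 61.5
cover top in tool: z -11.380267051359997 tilt [0.01079416 0.00089768] world (array([0.46768835, 0.07509865]), array([65.43112946, 47.89221954]), 3.204463481903076) tool_pos [0.46842417 0.07496467 0.18115923] 0.04658880669401123
tool xy extents [-32.33844977 -23.91898165] [32.4410396  25.25114121]
shift [-150.2  211.2    6.2] turn [0.   0.   0.46] | t 16.0 q [ 0.1  -0.31  1.94  0.    1.51 -1.52]
```

View pics/w7.png

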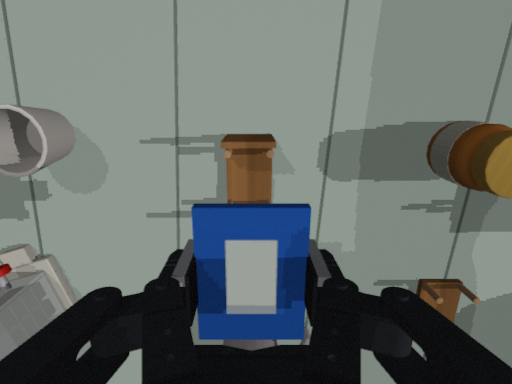

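The cover is level between the pads on its long edges, centred at about (252,272), with its window clear. Carrying it to the rest.

```bash
python3 -m inch '{"travel":[[-18.8,26.4,0.8],[-18.8,26.4,0.8],[-18.8,26.4,0.8],[-18.8,26.4,0.8],[-18.8,26.4,0.8],[-18.8,26.4,0.8],[-18.8,26.4,0.8],[-18.8,26.4,0.8],[0,0,0],[0,0,0],[0,0,0]],"dr":[[0,0,0],[0,0,0],[0,0,0],[0,0,0],[0,0,0],[0,0,0],[0,0,0],[0,0,0],[0,0,0.4],[0,0,0],[0,0,0]]}'
python3 -c "
from h import *
goto(.607,.2941,.035,np.radians(182.7))"
```

```text
time_s: 17.1
tool_pos: [0.6067, 0.2935, 0.174]
ee_rot: [-3.141, -0.001, -3.094]
force: [-0.1, -0.4, -0.5]
grip_width: 0.0468
gripper_force: 61.6
shift [ -0.5   0.7 139. ] turn [-0.03 -0.06  0.05] | t 17.1 q [ 0.41  0.14  1.53 -0.    1.47 -1.21]
```

```bash
python3 -m inch '{"travel":[[-0.4,0.6,35],[0,0,35],[0,0,30],[0,0,20],[0,0,10],[0,0,6],[0,0,2],[0,0,0],[0,0,0]],"dr":[[0,0,0],[0,0,0],[0,0,0],[0,0,0],[0,0,0],[0,0,0],[0,0,0],[0,0,0],[0,0,0]]}' && python3 -m inch '{"travel":[[0,0,1],[0,0,1],[0,0,1],[0,0,0]],"dr":[[0,0,0],[0,0,0],[0,0,0],[0,0,0]]}'
```

```text
time_s: 18.0
tool_pos: [0.6079, 0.2949, 0.0378]
ee_rot: [3.141, 0.001, -3.093]
force: [0.2, 0.2, -1.2]
grip_width: 0.0468
gripper_force: 61.6
time_s: 18.4
tool_pos: [0.6075, 0.2948, 0.0336]
ee_rot: [-3.142, -0.0, -3.093]
force: [-0.6, -0.5, -1.0]
grip_width: 0.0466
gripper_force: 61.6
```

```bash
for i in 1 2; do python3 -m inch '{"travel":[[0,0,0.7],[0,0,0],[0,0,0]],"dr":[[0,0,0],[0,0,0],[0,0,0]]}' | egrep "pos|force:"; done
```

```text
tool_pos: [0.6075, 0.2948, 0.033]
force: [-0.2, -0.3, 0.3]
gripper_force: 61.6
tool_pos: [0.6075, 0.2947, 0.0323]
force: [1.0, 0.9, 0.3]
gripper_force: 61.6
```

```bash
for i in 1 2; do python3 -m inch '{"travel":[[0,0,0.7],[0,0,0],[0,0,0]],"dr":[[0,0,0],[0,0,0],[0,0,0]]}' | egrep "pos|force:"; done
```

```text
tool_pos: [0.6077, 0.2948, 0.0319]
force: [-1.2, -0.6, 4.2]
gripper_force: 61.9
tool_pos: [0.6077, 0.2948, 0.0318]
force: [-5.1, -2.3, 10.8]
gripper_force: 62.5
```

```bash
python3 -m inch '{"travel":[[0,0,0],[0,0,0],[0,0,0],[0,0,0],[0,0,0],[0,0,0],[0,0,-10],[0,0,-30],[0,0,-40],[0,0,-20],[0,0,0],[0,0,0]],"dr":[[0,0,0],[0,0,0],[0,0,0],[0,0,0],[0,0,0],[0,0,0],[0,0,0],[0,0,0],[0,0,0],[0,0,0],[0,0,0],[0,0,0]]}' 1
python3 - <<'E'
from h import *
im,d,X,K,T=cam('wrist'); b=bluem(im); P=X[b]; P=P[np.isfinite(P[:,0])]
print("cover",rect(plane(b,K,T,.042)),np.median(P[:,2]),P[:,2].min(),P[:,2].max())
goto(.607,.2945,.13,np.radians(92.7))
E
```

```text
time_s: 20.8
tool_pos: [0.6076, 0.2948, 0.1315]
ee_rot: [3.141, 0.001, -3.093]
force: [-0.6, 0.4, -1.2]
grip_width: 0.0855
gripper_force: 0.0
cover (array([0.60693256, 0.29481549]), array([63.38408661, 47.24158478]), 2.846754312515259) 0.0421534744732211 0.0380941656175765 0.04486586130600176
shift [ 0.3 -0.1  0.4] turn [ 2.000e-02 -4.000e-02 -8.994e+01] | t 20.85 q [ 0.41  0.17  1.57  0.    1.4  -1.2 ]
```

```bash
python3 -m inch '{"travel":[[0,0,0],[0,0,0],[0,0,0],[0,0,0],[0,0,0],[0,0,0],[0,0,0],[0,0,0],[0,0,0],[0,0,0],[0,0,0],[0,0,0]],"dr":[[0,0,-8.17],[0,0,-8.17],[0,0,-8.17],[0,0,-8.17],[0,0,-8.17],[0,0,-8.17],[0,0,-8.17],[0,0,-8.17],[0,0,-8.17],[0,0,-8.17],[0,0,-8.17],[0,0,0]]}'
python3 - <<'E'
from h import *
im,d,X,K,T=cam('wrist'); b=bluem(im); c,w,a=rect(plane(b,K,T,.042)); print("cover",c,w,a)
goto(c[0],c[1],.033,np.radians(90+a)); cv2.imwrite("pics/w8.png",cv2.cvtColor(im,cv2.COLOR_RGB2BGR))
E
```

```text
time_s: 22.05
tool_pos: [0.6071, 0.2946, 0.1295]
ee_rot: [3.14, -0.001, -1.522]
force: [-0.1, -0.1, 0.5]
grip_width: 0.0856
gripper_force: 0.0
cover [0.60753998 0.29423303] [63.09734344 47.62965775] 2.8124449253082275
shift [ 0.3 -0.5 96.7] turn [ 0.09 -0.03 -0.36] | t 22.1 q [ 0.41  0.17  1.57  0.    1.4  -2.77]
```

View pics/w8.png

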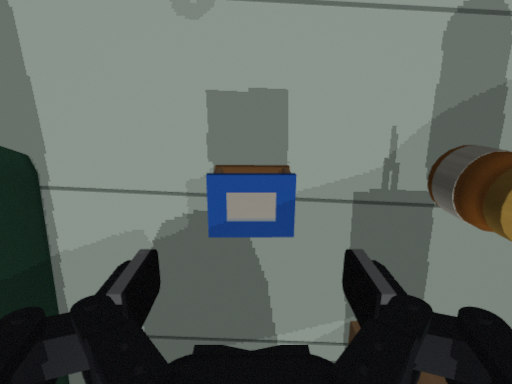

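The cover sits squarely on the rest, centred at about (251,205), but the wrist turned the way that leaves too little range for the dispenser. I make a half turn while the gripper is empty.

```bash
python3 -m inch '{"travel":[[0,0,0],[0,0,0],[0,0,0],[0,0,0],[0,0,0],[0,0,0],[0,0,0],[0,0,0],[0,0,0],[0,0,0],[0,0,0]],"dr":[[0,0,8.17],[0,0,8.17],[0,0,8.17],[0,0,8.17],[0,0,8.17],[0,0,8.17],[0,0,8.17],[0,0,8.17],[0,0,8.17],[0,0,8.17],[0,0,8.17]]}' && python3 -m inch '{"travel":[[0,0,0],[0,0,0],[0,0,0],[0,0,0],[0,0,0],[0,0,0],[0,0,0],[0,0,0],[0,0,0],[0,0,0],[0,0,0],[0,0,0]],"dr":[[0,0,8.17],[0,0,8.17],[0,0,8.17],[0,0,8.17],[0,0,8.17],[0,0,8.17],[0,0,8.17],[0,0,8.17],[0,0,8.17],[0,0,8.17],[0,0,8.17],[0,0,0]]}'
python3 - <<'E'
from h import *
im,d,X,K,T=cam('wrist'); b=bluem(im); c,w,a=rect(plane(b,K,T,.042)); print("cover",c,w,a)
goto(c[0],c[1],.033,np.radians(90+a)); goto(.6072,.2945,.033)
E
```

```text
time_s: 23.2
tool_pos: [0.6073, 0.2947, 0.1303]
ee_rot: [-3.141, -0.001, -3.104]
force: [0.8, -0.9, 0.3]
grip_width: 0.0853
gripper_force: 0.0
time_s: 24.4
tool_pos: [0.6074, 0.2947, 0.1303]
ee_rot: [-3.141, 0.0, 1.614]
force: [0.1, 0.3, -0.3]
grip_width: 0.0853
gripper_force: 0.0
cover [0.6075072  0.29531406] [63.31401062 47.77371979] 2.5449306964874268
shift [ 0.6  0.2 97.4] turn [-0.04  0.02  0.33] | t 24.45 q [ 0.41  0.17  1.57 -0.    1.4   0.36]
shift [-0.2 -0.1 97.4] | t 24.45 q [ 0.41  0.17  1.57 -0.    1.4   0.36]
```

```bash
python3 -m inch '{"travel":[[0,0,35],[0,0,30],[0,0,20],[0,0,11],[0,0,5],[0,0,0],[0,0,0]],"dr":[[0,0,0.2],[0,0,0],[0,0,0],[0,0,0],[0,0,0],[0,0,0],[0,0,0]]}' && python3 -m inch '{"travel":[[0,0,0],[0,0,0],[0,0,0],[0,0,0],[0,0,0],[0,0,0]],"dr":[[0,0,0],[0,0,0],[0,0,0],[0,0,0],[0,0,0],[0,0,0]]}' -1
```

```text
time_s: 25.15
tool_pos: [0.6081, 0.295, 0.0311]
ee_rot: [3.14, -0.0, 1.618]
force: [0.3, 0.5, 1.3]
grip_width: 0.0857
gripper_force: 0.0
time_s: 25.75
tool_pos: [0.6081, 0.295, 0.0314]
ee_rot: [3.14, -0.001, 1.618]
force: [-1.1, -0.2, 7.3]
grip_width: 0.0622
gripper_force: 64.8
```

Gripped at 62 mm. I lift it slowly and check how it is held.

```bash
python3 -m inch '{"travel":[[0,0,-2],[0,0,-5],[0,0,-13],[0,0,-25],[0,0,-35],[0,0,-40],[0,0,-45],[0,0,-40],[0,0,0],[0,0,0],[0,0,0]],"dr":[[0,0,0],[0,0,0],[0,0,0],[0,0,0],[0,0,0],[0,0,0],[0,0,0],[0,0,0],[0,0,0],[0,0,0],[0,0,0]]}'
python3 - <<'E'
from h import *
im,d,X,K,T=cam('wrist'); b=bluem(im); s=get_state(); Rt=R.from_euler('xyz',s['ee_rot'])
P=X[b]; P=P[np.isfinite(P[:,0])]; L=Rt.inv().apply(P-s['tool_pos'])*1e3
k=np.linalg.lstsq(np.c_[L[:,:2],np.ones(len(L))],L[:,2],rcond=None)[0]
z=np.median(P[:,2]); c,w,a=rect(plane(b,K,T,z))
print("z in tool",np.median(L[:,2]),"tilt",k[:2],"rect",c,w,a,"tcp",s['tool_pos'],np.degrees(s['ee_rot']),s['grip_width'])
print("centre in tool mm",Rt.inv().apply(np.r_[c,z]-s['tool_pos'])*1e3)
goto(.6164,-.1555,.235,np.radians(110.1))
E
```

```text
time_s: 26.85
tool_pos: [0.6072, 0.2946, 0.2341]
ee_rot: [-3.14, 0.0, 1.618]
force: [0.4, -1.1, -0.9]
grip_width: 0.0623
gripper_force: 65.4
z in tool -11.057530798610241 tilt [ 0.0169525  -0.00067593] rect [0.60773932 0.2957334 ] [63.67607498 49.48346329] 2.7434189319610596 tcp [0.60714475 0.29460018 0.23366118] [-1.79898087e+02  3.92317159e-02  9.26911809e+01] 0.0624161353887656
centre in tool mm [  1.09647922   0.62744564 -11.05990264]
shift [-450.   -11.9   -1. ] turn [ -0.11   0.02 -17.41] | t 26.9 q [ 0.41  0.12  1.46 -0.    1.57  0.37]
```

```bash
python3 -m inch '{"travel":[[-30,-1,0],[-40,-1,0],[-40,-1,0],[-40,-1,0],[-40,-1,0],[-40,-1,0],[-40,-1,0],[-40,-1,0],[-40,-1,0],[-40,-1,0],[-35,-1,0],[-25,-1,0]],"dr":[[0,0,0],[0,0,0],[0,0,0],[0,0,0],[0,0,0],[0,0,0],[0,0,0],[0,0,0],[0,0,0],[0,0,0],[0,0,0],[0,0,0]]}' && python3 -m inch '{"travel":[[0,0,0],[0,0,0],[0,0,0],[0,0,0],[0,0,0],[0,0,0]],"dr":[[0,0,-5.8],[0,0,-5.8],[0,0,-5.8],[0,0,0],[0,0,0],[0,0,0]]}'
python3 - <<'E'
from h import *
im,d,X,K,T=cam('wrist'); b=bluem(im)
z=np.nanmedian(X[b][:,2]); c,w,a=rect(plane(b,K,T,z)); print("cover",c,w,a,z)
m=(X[...,2]>.128)&(X[...,2]<.142)&(np.hypot(X[...,0]-.616,X[...,1]+.155)<.06); print("cheek",m.sum(),rect(plane(m,K,T,.135)) if m.sum()>5 else 0)
cv2.imwrite("pics/w9.png",cv2.cvtColor(im,cv2.COLOR_RGB2BGR))
goto(.6164,-.1555,.18,np.radians(110.1))
E
```

```text
time_s: 28.1
tool_pos: [0.6161, -0.1574, 0.2336]
ee_rot: [-3.14, -0.0, 1.617]
force: [-0.3, 0.4, -0.3]
grip_width: 0.0626
gripper_force: 65.4
time_s: 28.7
tool_pos: [0.6166, -0.1552, 0.2345]
ee_rot: [-3.141, -0.0, 1.919]
force: [-0.3, -0.1, -0.0]
grip_width: 0.0625
gripper_force: 65.4
cover [ 0.61676489 -0.15410924] [63.74417114 49.46669769] 19.999834060668945 0.2451049678806683
cheek 376 (array([ 0.60678632, -0.12745533]), array([39.26491547,  4.49129963]), 20.001323699951172)
shift [-0.2 -0.3 54.6] turn [-0.02 -0.01 -0.11] | t 28.75 q [-0.29  0.03  1.54 -0.    1.56 -0.64]
```

View pics/w9.png

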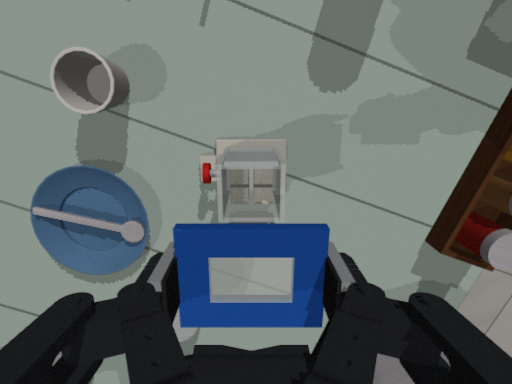

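The held cover is centred at about (251,275) and parallel to the dispenser's mouth at (250,190). It matches the seat to within about 1 mm, so I descend.

```bash
python3 -m inch '{"travel":[[0,0,30],[0,0,30],[0,0,20],[0,0,10],[0,0,5],[0,0,5],[0,0,0],[0,0,0]],"dr":[[0,0,0],[0,0,0],[0,0,0],[0,0,0],[0,0,0],[0,0,0],[0,0,0],[0,0,0]]}'
python3 -c "
from h import *
goto(.6166,-.1552,.1145,np.radians(110.05))"
```

```text
time_s: 29.55
tool_pos: [0.617, -0.1554, 0.1358]
ee_rot: [3.141, 0.001, 1.921]
force: [0.4, -0.0, -1.3]
grip_width: 0.0628
gripper_force: 65.4
shift [ 0.3 -0.3 21.3] turn [0.05 0.04 0.03] | t 29.55 q [-0.29  0.08  1.66 -0.    1.4  -0.64]
```

```bash
python3 -m inch '{"travel":[[0.3,-0.3,4],[0,0,4],[0,0,4],[0,0,4],[0,0,3],[0,0,2],[0,0,0],[0,0,0]],"dr":[[0,0,0],[0,0,0],[0,0,0],[0,0,0],[0,0,0],[0,0,0],[0,0,0],[0,0,0]]}';  python3 -m inch '{"travel":[[0,0,1],[0,0,1],[0,0,0],[0,0,0]],"dr":[[0,0,0],[0,0,0],[0,0,0],[0,0,0]]}'
```

```text
time_s: 30.35
tool_pos: [0.6164, -0.1551, 0.114]
ee_rot: [3.142, 0.0, 1.921]
force: [0.9, -0.4, 0.1]
grip_width: 0.0621
gripper_force: 65.4
time_s: 30.75
tool_pos: [0.6163, -0.1551, 0.1119]
ee_rot: [-3.142, 0.0, 1.921]
force: [-0.6, -0.6, -0.2]
grip_width: 0.0626
gripper_force: 65.4
```

```bash
for i in 1 2; do python3 -m inch '{"travel":[[0,0,0.7],[0,0,0],[0,0,0]],"dr":[[0,0,0],[0,0,0],[0,0,0]]}' | egrep "pos|force:"; done
```

```text
tool_pos: [0.6163, -0.1551, 0.1112]
force: [0.9, 0.0, -0.5]
gripper_force: 65.4
tool_pos: [0.6163, -0.1551, 0.1105]
force: [-0.2, 0.6, 0.8]
gripper_force: 65.4
```

```bash
for i in 1 2; do python3 -m inch '{"travel":[[0,0,0.6],[0,0,0],[0,0,0]],"dr":[[0,0,0],[0,0,0],[0,0,0]]}' | egrep "pos|force:"; done
```

```text
tool_pos: [0.6164, -0.1551, 0.1105]
force: [-3.4, 0.6, 4.3]
gripper_force: 65.9
tool_pos: [0.6164, -0.1551, 0.1104]
force: [-5.6, 2.1, 10.4]
gripper_force: 66.3
```

Contact at the expected height. I release, rise and check.

```bash
python3 -m inch '{"travel":[[0,0,0],[0,0,0],[0,0,0],[0,0,0],[0,0,0],[0,0,0],[0,0,-10],[0,0,-30],[0,0,-40],[0,0,-30],[0,0,0],[0,0,0]],"dr":[[0,0,0],[0,0,0],[0,0,0],[0,0,0],[0,0,0],[0,0,0],[0,0,0],[0,0,0],[0,0,0],[0,0,0],[0,0,0],[0,0,0]]}' 1
python3 - <<'E'
from h import *
im,d,X,K,T=cam('wrist'); b=bluem(im); P=X[b]; P=P[np.isfinite(P[:,0])]
k=np.linalg.lstsq(np.c_[P[:,:2],np.ones(len(P))],P[:,2],rcond=None)[0]
c,w,a=rect(plane(b,K,T,.121)); print("cover",c,w,a,"z",np.median(P[:,2]),"tilt",k[:2])
r=R.from_euler('z',20.1,degrees=True).inv().apply([c[0]-.6165,c[1]+.1552,0])*1e3; print("in seat frame mm",r)
m=(X[...,2]>.128)&(X[...,2]<.142)&(np.hypot(X[...,0]-.616,X[...,1]+.155)<.06)
n,l,st,_=cv2.connectedComponentsWithStats(m.astype(np.uint8))
for i in range(1,n):
    if st[i,4]>15: print("cheek",rect(plane(l==i,K,T,.135)))
cv2.imwrite("pics/w10.png",cv2.cvtColor(im,cv2.COLOR_RGB2BGR))
im,d,X,K,T=cam('top'); hsv=cv2.cvtColor(im,cv2.COLOR_RGB2HSV)
m=(hsv[...,0]>95)&(hsv[...,0]<125)&(hsv[...,1]>100)&(np.hypot(X[...,0]-.458,X[...,1]+.278)<.09)
print("saucer",X[m][:,:2].min(0),X[m][:,:2].max(0))
E
```

```text
time_s: 33.15
tool_pos: [0.6164, -0.1552, 0.2203]
ee_rot: [3.14, 0.001, 1.921]
force: [-0.4, 1.0, -1.0]
grip_width: 0.0854
gripper_force: 0.0
cover [ 0.61691718 -0.15504367] [63.05504608 48.23561096] 20.111780166625977 z 0.12115609476299943 tilt [ 0.00097533 -0.00179242]
in seat frame mm [0.44549101 0.00344166 0.        ]
cheek (array([ 0.60667493, -0.12722274]), array([39.75109482,  4.94834566]), 20.111888885498047)
cheek (array([ 0.62630255, -0.18080438]), array([39.8336525 ,  7.37055302]), 20.083589553833008)
saucer [ 0.39746061 -0.34477244] [ 0.51897148 -0.23269659]
```

View pics/w10.png

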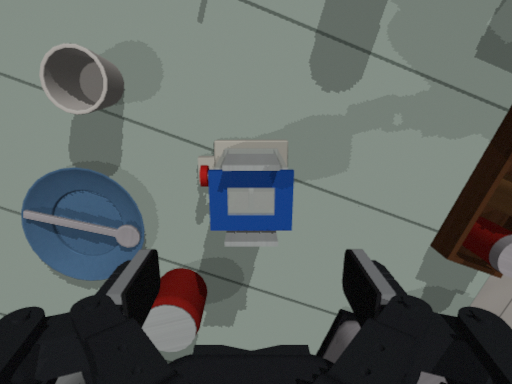

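The cover lies flat and centred between the cheeks at (251,200). The spoon is on the saucer at (83,225), and the gripper is clear of everything. Handing in.

```bash
python3 -c "
from plant import sign_off
print(sign_off())"
```

```text
the job is handed in; nothing more can be done
None
```

The job is handed in at about 33 s of the 72 s: the last images show the spoon across the middle of the blue saucer and the cover flat, let go and within about 0.5 mm of centre on the hopper; the hand-in gave no verdict, and one of the pictures I viewed (1317 x 738) exceeded the 800 x 600 limit.

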